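# Close the sample port: drop the cover disc into its recess and swing the clip over it

## Task

Close the sample port of the round flange: with a fingertip, nudge the loose metal disc across the face of the flange until it drops into the recess in the middle and lies flat in it, then push the small swing clip by its pin, round over the disc, until it meets its stop. Only push: do not lift or carry the disc, and leave the vial, the crucible and the spatula alone. Finish clear of everything.

Things in the scene. Friction and masses are not known exactly. Their poses are not given: they have to be found in the camera images.
- flange: Round grey flange fixed to the bench, 200 mm across, 24 mm thick, flat level face on top. Origin at the centre of its underside (on the bench), z up. The recess is at its centre; the clip's pivot lies 50 mm from the centre along its -x axis, so the +x axis is the direction in which the closed clip points. It stands at any yaw.
- recess (a point): Centre of the recess's mouth, level with the flange's face (24 mm above the bench). The recess is round, 58 mm across, 10 mm deep, with upright walls and a flat floor (a thin black pad is seen on it, and a thin bright line runs round the mouth).
- disc: Loose steel disc, 50 mm across, 10 mm thick, about 0.15 kg, flat on the flange's face on the side away from the clip. Origin: centre of its underside (24 mm above the bench on the face, 14 mm when seated, its top then flush). Pushed at its rim it slides, tips over the recess's edge and drops in when all inside; if its rear edge hangs on the rim, a push or light press on that raised edge frees it.
- clip (a joint): Swing clip on an upright pivot: 0 = fully open, grows as it swings clockwise seen from above, 2.0 rad = closed against its stop, pointing over the disc at the recess's centre. It begins open (0 to 0.5). Light friction (1 to 2 N at the pin), no spring: stays where it is left. A disc that is not down in the recess is in its way.
- clip_pin (a point): Half-way up (21 mm above the flange's face) the clip's upright round metal pin, 10 mm across, to push against. The pin stands 36 mm from the pivot and rises from 8 mm to 34 mm above the flange's face. The clip's flat arm, 14 mm wide and 42 mm long from the pivot, lies 3 to 8 mm above the face.
- clip_pivot (a point): Top of the clip's pivot boss, on its axis: 12 mm above the flange's face; boss 18 mm across.
- vial: Bystander: small closed glass vial, 30 mm across, 55 mm tall, standing on the bench beside the flange. Origin at the centre of its underside.
- crucible: Bystander: white ceramic crucible, 42 mm across, 38 mm tall, standing on the bench beside the flange. Origin at the centre of its underside.
- spatula: Bystander: thin steel laboratory spatula, 200 mm long, 8 to 12 mm wide, 8 mm high, lying on the bench beside the flange along its own x axis. Origin under its middle.
Things that resemble listed ones, but are neither listed nor needed, are in the scene too. Of the things that look like the disc, the middle-sized one is meant. There is more than one size of the flange; the one meant has the size given above.

How it is judged:
By the outcome, as a careful person would: the job done as asked, in the order asked, and still so for the second after the job is handed in, with the robot touching nothing.
It also fails if it takes over 67 s, if anything falls off the work surface, if the arm or the gripper's body presses on something with over 40 N, if the wrist force passes 120 N, or if a joint passes its speed limit or range.

## Robot

A 6-joint arm with a two-finger parallel gripper is mounted at the origin on the work surface. World frame = base frame: x ahead of the robot, y to its left, z up, the work surface at z = 0. Lengths are in mm, angles in rad, forces in N, time in s.
With the tool pointing down it reaches from about 350 to 775 mm from the base axis. Payload 7.3 kg.
Tool frame: the origin (TCP) lies at the very end of the fingers, on their centre line; the grasp point (between the pads) lies 19 mm behind it; x points along the fingers, z is the direction in which the jaws open and shut, and the axes are right-handed (so a half turn about x gives the same grasp; the last joint's range is limited). The gripper opens to 92 mm and grips with 3 to 60 N. Pads are 19 mm wide; open, the fingers measure 130 mm over their backs; the gripper's body (75 mm by 190 mm) begins 47 mm behind the grasp point.
Start: joints at [1.137, 0.342, 1.524, -0, 1.275, -0.146], TCP at [149.003, 503.431, 226.741] pointing down, gripper open.
Joint ranges: [-2.53, 2.53], [-0.77, 2.02], [0.04, 2.7], [-1, 4.14], [0.28, 2.66], [-3.11, 3.11]. Speed limits (rad/s): [2.57, 2.57, 3.14, 3.14, 3.14, 3.14].

## Interface

Orientations are given as [roll, pitch, yaw] about the fixed x, y, z axes, in that order (R = Rz(yaw) Ry(pitch) Rx(roll)).
In Python, from plant import * gives the robot as it stands.
- The arm moves only by the tool carry_out, never from a script. Its argument "rows" is a list of rows, each a list of 4 numbers: the shift along the world's x, y, z in mm, then the turn about the world's z in degrees. In form: [[x, y, z, twist], ...]. A call has 1 to 20 rows; each row is the pose to reach, as a shift and turn from the pose measured when the call began; what a row does not reach only later rows make up. A row lasts 1/12 s, in which the tool goes at most 41.7 mm and 7.16 degrees, less where a joint would pass 70% of its speed; a pose out of reach is approached as far as the arm can. A call with a gripper value outside its range is refused whole. "hand" is the finger opening in mm, from 0 to 91.8, set as the call begins (left out, the last holds). The fingers move at their own pace and stop on an object; the grip force is fixed at half the most. Time passes only in rows, so rows that repeat a pose let the fingers close. It gives the time, the measured TCP pose, the force and the opening at its end, in the units of the state.
- get_obs(): the state, without advancing time (a new reading comes with each control period).
- capture(name): name is "scene" or "top" or "wrist"; returns the picture (384x512x3 uint8, red, green, blue); there is no depth.
- camera_info(name): a dict with "camera_matrix" (3x3 intrinsics, pixels), "pose" (4x4, takes a point from camera to world coordinates); the wrist camera has in their place "mount" (4x4, takes a point from camera to tool coordinates, whose origin is the TCP and whose axes are the tool frame's). Camera axes: x right, y down, z forward; pixel columns grow to the right and rows downward; lengths in mm; the calibration is good to about 2 mm. A picture is of the moment at which its call begins: read the wrist's pose just before it. camera_info takes no time and is no camera call.
- close_job(): hands the job in, once; it reports no verdict.
The state is a dict: "time": time; "joint_positions": joint angles; "dq": joint speeds; "tau": joint torques, N m; "tool_pos": TCP position; "tcp_rot": TCP orientation; "contact_force": force on the tool from outside, world axes, zero at the start; "moment": the same for the moment, N m; "grip_width": finger opening in mm.
Only numpy, scipy, OpenCV 4.12 (cv2) and the standard library are available. Lean on these libraries where they do the work, as an engineer would, in place of code of your own. Each camera call takes 0.05 s, during which the arm holds its last target. There are 200 camera calls.

## Working session

There is one attempt and no reset: what is moved stays moved. The work goes in short steps, Python scripts to look and compute and a tool call to move; the robot and the scene stay as the last step left them, time stands still between calls to the robot, and variables do not carry over. Pictures are saved under pics/ and viewed, about 8 in all and at most 12, crops included, and the job is handed in when it is done.

Besides the shell and the picture viewer there is one more tool, called after ">>>" as name(argument=value, ...), one argument or row to a line, values as JSON. carry_out: Moves the arm, as the interface text tells. Its arguments: {"type":"object","properties":{"rows":{"type":"array"},"hand":{"type":"number"}},"required":["rows"]}

```bash
mkdir -p pics; cat > h.py <<'E'
from plant import *
import numpy as np, cv2
def ray(name,uv,z,obs=None,info=None):
    i=info or camera_info(name); K=np.array(i["camera_matrix"]); 
    P=np.array(i["pose"])
    d=P[:3,:3]@np.linalg.inv(K)@np.array([uv[0],uv[1],1.]); o=P[:3,3]
    return o+d*(z-o[2])/d[2]
def proj(name,p):
    i=camera_info(name);K=np.array(i["camera_matrix"]);P=np.linalg.inv(np.array(i["pose"]))
    c=K@(P[:3,:3]@np.array(p)+P[:3,3]); return c[:2]/c[2]
def save(n,im,s=1):
    cv2.imwrite("pics/"+n+".png",cv2.resize(im[:,:,::-1],None,fx=s,fy=s,interpolation=cv2.INTER_CUBIC))
E
python3 - <<'E'
from h import *
for n in("top","scene"):
    im=capture(n); np.save(n+".npy",im); save(n+"1",im,1.5); i=camera_info(n); print(n,np.round(i["pose"],2).tolist(),np.round(i["camera_matrix"],1).tolist())
o=get_obs();print(o)
E
```

```text
top [[-0.01, -1.0, 0.06, 492.52], [-1.0, 0.01, -0.0, 36.94], [0.0, -0.06, -1.0, 810.61], [0.0, 0.0, 0.0, 1.0]] [[367.3, 0.0, 251.5], [0.0, 367.3, 196.5], [0.0, 0.0, 1.0]]
scene [[-0.68, 0.53, -0.51, 940.68], [0.74, 0.49, -0.46, 361.59], [0.01, -0.69, -0.72, 602.96], [0.0, 0.0, 0.0, 1.0]] [[362.1, 0.0, 255.8], [0.0, 362.1, 194.0], [0.0, 0.0, 1.0]]
{'time': 0.1, 'joint_positions': array([ 1.13699840e+00,  3.42661368e-01,  1.52489965e+00,  1.67896192e-05,
        1.27536083e+00, -1.46006505e-01]), 'dq': array([ 5.04360309e-05, -8.17714330e-04, -2.40747702e-04, -5.79205507e-04,
       -1.93929942e-03,  1.16125240e-03]), 'tau': array([ 1.99052760e-03, -4.32005489e+01, -2.44697446e+01,  7.17674894e-02,
        5.25837787e-02, -7.94115476e-05]), 'tool_pos': array([148.84595004, 503.10324536, 226.11774689]), 'tcp_rot': array([ 2.98350746,  1.56946704, -2.01667785]), 'contact_force': array([ 0.12454903, -0.37126281, -1.19875393]), 'moment': array([-0.04119184,  0.00926448, -0.02066431]), 'grip_width': 91.7288166413933}
```

View pics/top1.png

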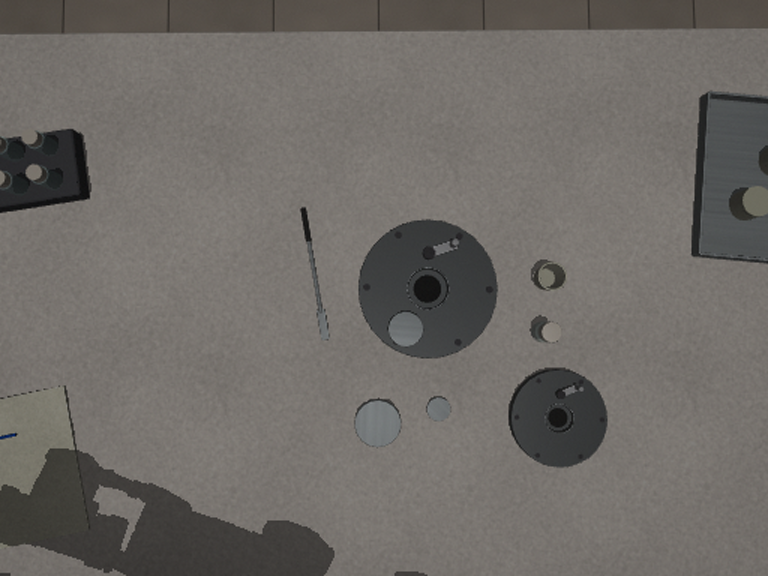

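View pics/scene1.png

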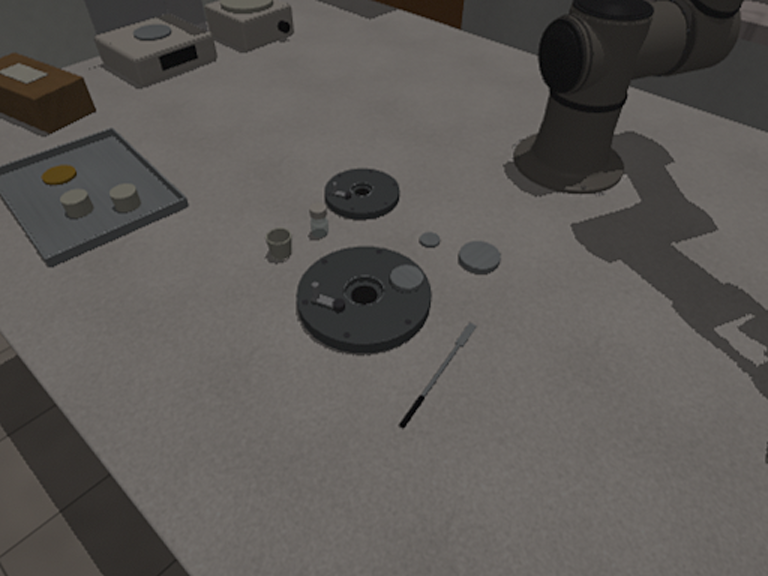

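Candidates (top view, 1.5× pixels):
- **Flanges:** large at (428,288), small at (558,417). I choose the large one.
- **Discs:** on the flange at (405,329), large on the bench at (378,422), small on the bench at (438,408). I choose the middle-sized one on the flange.
- **Clip:** pivot at (428,253), pin near (455,242).
- **Bystanders:** crucible (547,275), vial (547,330), spatula (315,275).

Next I measure these and check the choice in a close crop.

```bash
cat > m.py <<'E'
from h import *
im=np.load("top.npy")
g=im.max(2).astype(int)
sub=im[140:245,230:340]; save("crop1",sub,5)
def cont(mask,amin):
    cs,_=cv2.findContours(mask.astype(np.uint8),cv2.RETR_LIST,cv2.CHAIN_APPROX_NONE)
    for c in cs:
        if cv2.contourArea(c)>amin: yield c
roi=np.zeros_like(g); roi[140:320,200:410]=1
for nm,m,zz,a in(("dark",(g<75),24,60),("bright",(g>105)&(im[:,:,2]>=im[:,:,0].astype(int)-1),34,30)):
    for c in cont(m&(roi>0),a):
        e=cv2.fitEllipse(c); p=ray("top",e[0],zz); s=(p-ray("top",(e[0][0]+1,e[0][1]),zz)); s=np.linalg.norm(s)
        print(nm,np.round(e[0],1),"axes mm",np.round(np.array(e[1])*s,1),"xyz",np.round(p,1))
E
python3 m.py
```

```text
dark [371.2 277.6] axes mm [134.3 141.9] xyz [ 365.4 -215.8   24. ]
dark [358.9 218. ] axes mm [24.  34.6] xyz [ 491.7 -192.9   24. ]
dark [270.1 219. ] axes mm [51.2 51.4] xyz [490.9  -2.9  24. ]
dark [368.2 183.5] axes mm [31.5 33.7] xyz [ 565.5 -214.7   24. ]
dark [364.4 183.1] axes mm [39.3 44.3] xyz [ 566.5 -206.6   24. ]
dark [296.4 164.5] axes mm [17.5 43.4] xyz [607.8 -60.9  24. ]
dark [284.7 192.2] axes mm [195.5 196.8] xyz [548.1 -34.8  24. ]
dark [203.8 150.9] axes mm [ 7.8 63. ] xyz [639.  138.8  24. ]
bright [251.4 282. ] axes mm [60.8 61.5] xyz [359.9  37.9  34. ]
bright [292.1 272.7] axes mm [30.  30.2] xyz [378.6 -47.3  34. ]
bright [269.8 219.7] axes mm [41.6 45.9] xyz [489.4  -1.7  34. ]
bright [215.3 217. ] axes mm [ 9.6 48.4] xyz [496.2 113.3  34. ]
bright [294.9 165. ] axes mm [12.8 28.2] xyz [605.3 -56.4  34. ]
```

View pics/crop1.png

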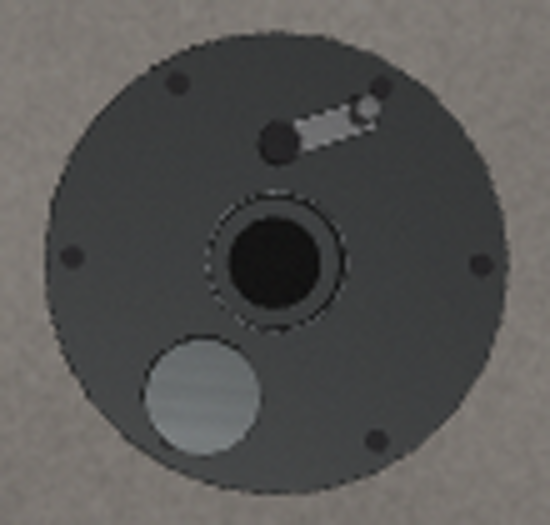

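```bash
python3 - <<'E'
from h import *
from scipy.spatial.transform import Rotation as Ro
F=ray("top",(284.7,192.2),24); C=ray("top",(285.4,192.4),24); D=ray("top",(270.1,219.1),34); P=ray("top",(285.8,168.6),36); N=ray("top",(303.6,161.6),58)
for n,v in dict(F=F,C=C,D=D,P=P,N=N,vial=ray("top",(368,220.5),55),cruc=ray("top",(365,184),38)).items(): print(n,v.round(1))
d=C-D; print("D->C",np.hypot(*d[:2]),np.degrees(np.arctan2(d[1],d[0])))
for n,a,b in(("P->N",P,N),("P->C",P,F)): e=b-a; print(n,np.hypot(*e[:2]),np.degrees(np.arctan2(e[1],e[0])))
R=Ro.from_euler("xyz",get_obs()["tcp_rot"]).as_matrix(); print(R.round(3))
# scene check
for n,v in(("C",C),("D",D),("P",P),("N",N)): print(n,proj("scene",v)*1.5)
print(camera_info("wrist"))
E
```

```text
F [548.1 -35.   24. ]
C [547.7 -36.4  24. ]
D [490.8  -2.5  34. ]
P [597.5 -36.8  36. ]
N [608.8 -71.7  58. ]
vial [ 486.4 -202.4   55. ]
cruc [ 563.2 -203.5   38. ]
D->C 66.30618052124298 -30.814327795108692
P->N 36.62933176888536 -72.05688964401676
P->C 49.38459998581731 177.80675336293504
[[-0.001 -0.959  0.284]
 [-0.001  0.284  0.959]
 [-1.     0.    -0.001]]
C [362.16109183 289.11080881]
D [404.93719017 275.49806742]
P [337.33783226 301.60076086]
N [313.45686436 282.93861926]
{'camera_matrix': array([[287.92655821,   0.        , 252.19731785],
       [  0.        , 287.92655821, 185.90969959],
       [  0.        ,   0.        ,   1.        ]]), 'mount': array([[-7.35738739e-04, -2.50998950e-01,  9.67987079e-01,
        -1.57941170e+02],
       [-3.15747946e-06, -9.67987341e-01, -2.50999021e-01,
         6.79986800e+01],
       [ 9.99999729e-01, -1.87726102e-04,  7.11393261e-04,
         2.12503883e-01],
       [ 0.00000000e+00,  0.00000000e+00,  0.00000000e+00,
         1.00000000e+00]])}
```

Everything agrees across the two views: pin radius 36.6 mm, pivot to centre 49.4 mm, disc 51 mm, flange about 197 mm. I'll push with both fingertips slightly open so they cradle the disc rim, jaw axis across the push direction. First move is to behind the disc.

>>> carry_out(
  rows=[
    [299, -480, -96, -14.5],
    [299, -480, -96, -14.5],
    [299, -480, -96, -14.5],
    [299, -480, -96, -14.5],
    [299, -480, -96, -14.5],
    [299, -480, -96, -14.5],
    [299, -480, -96, -14.5],
    [299, -480, -96, -14.5],
    [299, -480, -96, -14.5],
    [299, -480, -96, -14.5],
    [299, -480, -96, -14.5],
    [299, -480, -96, -14.5],
    [299, -480, -96, -14.5],
    [299, -480, -96, -14.5],
    [299, -480, -96, -14.5],
    [299, -480, -96, -14.5],
    [299, -480, -96, -14.5],
    [299, -480, -96, -14.5],
    [299, -480, -96, -14.5],
    [299, -480, -96, -14.5],
  ],
  hand=28,
)

```text
time: 1.77
tool_pos: [447.5, 24.1, 130.4]
tcp_rot: [-3.025, 1.57, -1.993]
contact_force: [0.6, 0.3, -0.7]
grip_width: 28.0
```

```bash
cat >> h.py <<'E'
from scipy.spatial.transform import Rotation as Ro
def winfo():
    o=get_obs(); T=np.eye(4); T[:3,:3]=Ro.from_euler("xyz",o["tcp_rot"]).as_matrix(); T[:3,3]=o["tool_pos"]
    i=dict(camera_info("wrist")); i["pose"]=T@np.array(i["mount"]); return i
E
python3 - <<'E'
from h import *
i=winfo(); im=capture("wrist"); np.save("w.npy",im); np.save("wp.npy",i["pose"]); save("w1",im,1.5)
def pr(p):
    K=i["camera_matrix"];P=np.linalg.inv(i["pose"]);c=K@(P[:3,:3]@np.array(p)+P[:3,3]);return (c[:2]/c[2]*1.5).round()
for n,p in dict(C=(547.9,-35.7,24),D=(490.8,-2.5,34),P=(597.5,-36.8,36),N=(608.8,-71.7,58)).items(): print(n,pr(p))
E
```

```text
C [379. 440.]
D [377. 359.]
P [414. 504.]
N [379. 564.]
```

View pics/w1.png

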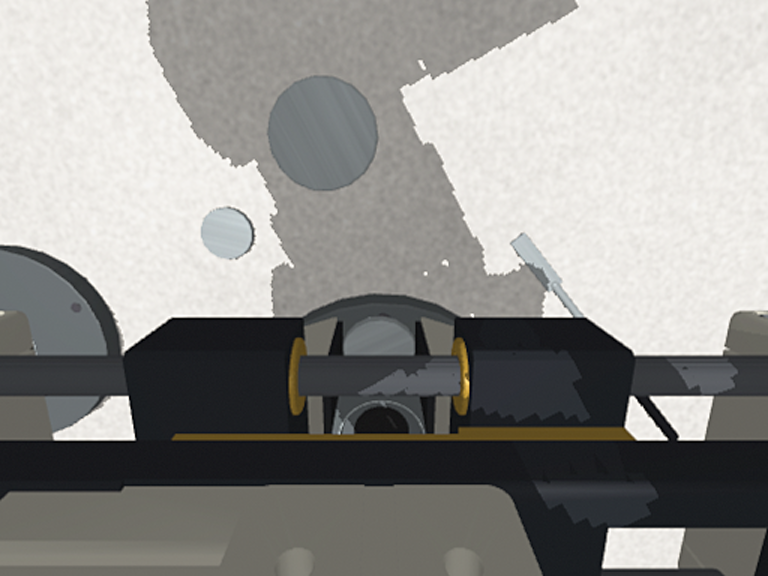

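The wrist view shows the disc (378,345) and the recess (380,435) lined up between the fingers. Next I descend behind the disc and advance to contact.

>>> carry_out(
  rows=[
    [0, 0, -30, 0],
    [0, 0, -60, 0],
    [0, 0, -85, 0],
    [0, 0, -95, 0],
    [0, 0, -102, 0],
    [0, 0, -102, 0],
    [4, -2.5, -102, 0],
    [8, -5, -102, 0],
    [12, -7, -102, 0],
    [16, -9.5, -102, 0],
    [20, -12, -102, 0],
    [24, -14.5, -102, 0],
    [26, -16, -102, 0],
    [26, -16, -102, 0],
  ],
)

```text
time: 2.98
tool_pos: [474.1, 7.6, 28.5]
tcp_rot: [-2.531, 1.57, -1.499]
contact_force: [0.4, 0.9, 0.8]
grip_width: 27.7
```

>>> carry_out(
  rows=[
    [3, -1.8, 0, 0],
    [6, -3.5, 0, 0],
    [9, -5.3, 0, 0],
    [12, -7, 0, 0],
    [15, -8.8, 0, 0],
    [18, -10.5, 0, 0],
    [21, -12.3, 0, 0],
    [24, -14, 0, 0],
    [27, -15.8, 0, 0],
    [30, -17.5, 0, 0],
    [33, -19.3, 0, 0],
    [36, -21, 0, 0],
    [39, -22.8, 0, 0],
    [41, -24, 0, 0],
    [43, -25.2, 0, 0],
    [45, -26.4, 0, 0],
    [46, -27, 0, 0],
    [47, -27.5, 0, 0],
    [47, -27.5, 0, 0],
  ],
)

```text
time: 4.57
tool_pos: [521.5, -20.1, 28.5]
tcp_rot: [-2.112, 1.569, -1.081]
contact_force: [0.5, 0.2, -0.5]
grip_width: 28.0
```

```bash
python3 - <<'E'
from h import *
a=capture("top")[130:250,225:345]; b=capture("scene")[150:240,190:310]
save("c2",np.hstack([cv2.resize(a,(400,400)),cv2.resize(b,(400,300))[:,:] if 0 else cv2.copyMakeBorder(cv2.resize(b,(400,300)),0,100,0,0,cv2.BORDER_CONSTANT)]))
E
```

```text
(no output)
```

View pics/c2.png

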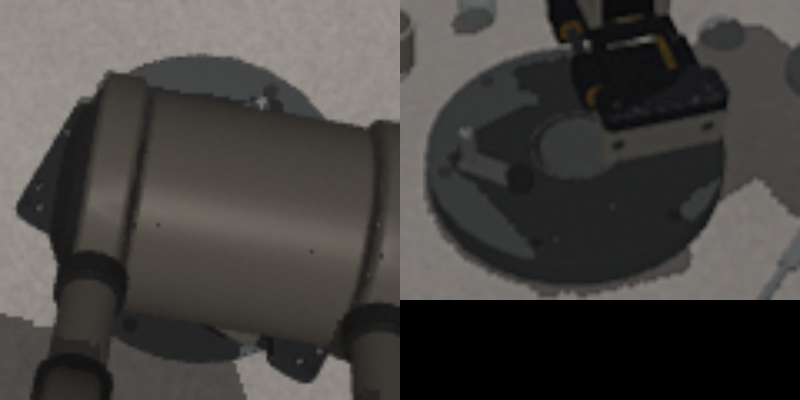

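The disc is in the recess mouth in the scene view (right half, about (570,150)). It may still be hanging at the rear, so I push a few mm more, then back off and look.

>>> carry_out(
  rows=[
    [2, -1.2, 0, 0],
    [4, -2.4, 0, 0],
    [6, -3.5, 0, 0],
    [7, -4, 0, 0],
    [7, -4, 0, 0],
    [7, -4, 0, 0],
    [0, 0, 0, 0],
    [-10, 6, 0, 0],
    [-10, 6, 30, 0],
    [-10, 6, 70, 0],
    [-40, 40, 90, 0],
    [-70, 70, 90, 0],
    [-100, 100, 90, 0],
    [-100, 130, 90, 0],
    [-100, 160, 90, 0],
    [-100, 160, 90, 0],
  ],
)

```text
time: 6.0
tool_pos: [419.8, 144.1, 119.0]
tcp_rot: [-0.804, 1.57, 0.231]
contact_force: [1.1, -1.0, -0.2]
grip_width: 28.2
```

```bash
python3 - <<'E'
from h import *
A=capture("top");np.save("t3.npy",A);a=A[130:250,225:345]; b=capture("scene")[150:240,190:310]
save("c3",np.hstack([cv2.resize(a,(400,400)),cv2.copyMakeBorder(cv2.resize(b,(400,300)),0,100,0,0,cv2.BORDER_CONSTANT)]))
E
```

```text
(no output)
```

View pics/c3.png

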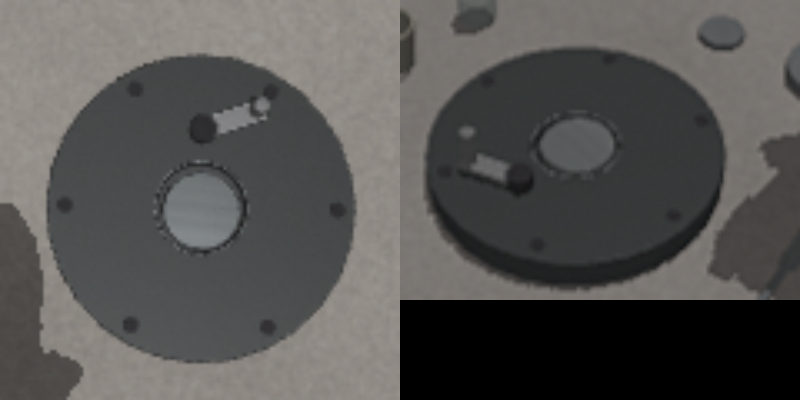

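Disc looks seated: round, inside the ring, with a visible gap around it in both views. I'll verify numerically while moving to the pin with fingers closed and jaw axis radial.

>>> carry_out(
  rows=[
    [40, -40, 0, 7],
    [80, -80, 0, 14],
    [110, -110, 0, 21],
    [140, -140, 0, 28],
    [170, -170, 0, 35],
    [214, -207, 0, 42],
    [214, -207, 0, 49],
    [214, -207, 0, 49],
    [214, -207, 0, 49],
    [214, -207, 0, 49],
    [214, -207, 0, 49],
    [214, -207, 0, 49],
  ],
  hand=0,
)

```text
time: 7.1
tool_pos: [633.3, -65.3, 118.6]
tcp_rot: [-2.856, 1.57, -0.966]
contact_force: [0.1, 0.2, -0.0]
grip_width: 0.3
```

```bash
python3 - <<'E'
from h import *
A=np.load("t3.npy"); g=A.max(2).astype(int)
m=np.zeros(g.shape,np.uint8); m[175:212,268:302]=(g[175:212,268:302]>85)
cs,_=cv2.findContours(m,0,1); c=max(cs,key=cv2.contourArea); e=cv2.fitEllipse(c)
p=ray("top",e[0],24); s=np.linalg.norm(p-ray("top",(e[0][0]+1,e[0][1]),24)); print(e,p,np.array(e[1])*s)
o=get_obs(); R=Ro.from_euler("xyz",o["tcp_rot"]).as_matrix(); print(o["tool_pos"],np.degrees(np.arctan2(R[1,2],R[0,2])),o["joint_positions"].round(2))
P=np.array([597.5,-36.8])
# pusher path offsets: clearance back b, angle th
t0=o["tool_pos"][:2]
for th,b in [(-72,26),(-72,14.5)]+[(-72-10*k,14.5) for k in range(1,12)]:
    a=np.radians(th); q=P+36*np.array([np.cos(a),np.sin(a)])-b*np.array([np.sin(a),-np.cos(a)]); print(th,b,q.round(1),(q-t0).round(1))
E
```

```text
((285.2095947265625, 193.08074951171875), (21.289451599121094, 22.75221824645996), 138.31455993652344) [546.24595179 -36.02042296  24.        ] [45.70792283 48.84844643]
[633.30859166 -65.25147343 118.62866325] 108.27533804049307 [-0.22  0.64  1.34 -0.    1.16 -2.11]
-72 26 [633.4 -63. ] [0.  2.2]
-72 14.5 [622.4 -66.6] [-10.9  -1.3]
-82 14.5 [616.9 -70.4] [-16.4  -5.2]
-92 14.5 [610.7 -73.3] [-22.6  -8. ]
-102 14.5 [604.2 -75. ] [-29.1  -9.8]
-112 14.5 [597.5 -75.6] [-35.9 -10.4]
-122 14.5 [590.7 -75. ] [-42.6  -9.8]
-132 14.5 [584.2 -73.3] [-49.1  -8. ]
-142 14.5 [578.1 -70.4] [-55.2  -5.1]
-152 14.5 [572.5 -66.5] [-60.8  -1.3]
-162 14.5 [567.7 -61.7] [-65.6   3.5]
-172 14.5 [563.9 -56.2] [-69.4   9.1]
-182 14.5 [561. -50.] [-72.3  15.2]
```

```bash
python3 - <<'E'
from h import *
i=winfo(); im=capture("wrist"); save("w2",im,1.5)
def pr(p):
    K=i["camera_matrix"];P=np.linalg.inv(i["pose"]);c=K@(P[:3,:3]@np.array(p)+P[:3,3]);return (c[:2]/c[2]*1.5).round()
for n,p in dict(C=(547.9,-35.7,24),P=(597.5,-36.8,36),N=(608.6,-71.1,58)).items(): print(n,pr(p))
E
```

```text
C [474. 159.]
P [445. 245.]
N [381. 252.]
```

View pics/w2.png

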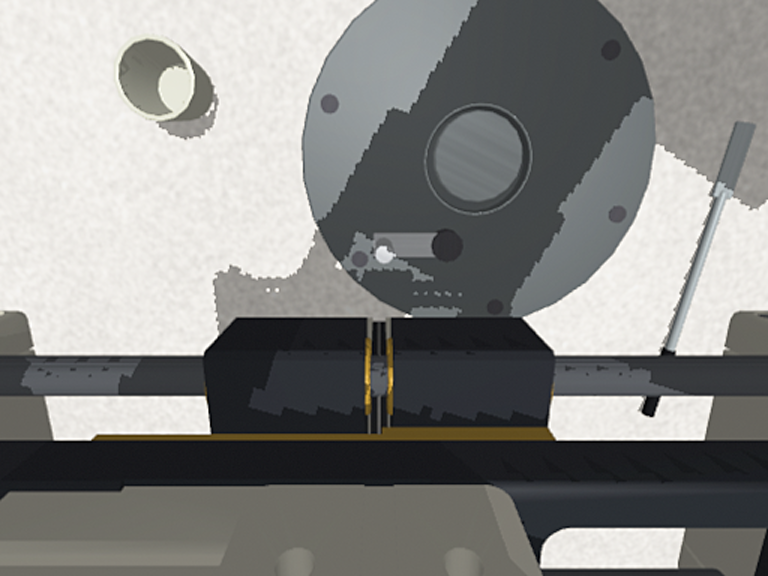

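The wrist view shows the disc flat in the recess at (478,157) with the full ring visible around it. The pin is at (384,254), where predicted. I descend behind the pin and start the arc.

>>> carry_out(
  rows=[
    [0, 2, -30, 0],
    [0, 2, -60, 0],
    [0, 2, -75, 0],
    [0, 2, -79, 0],
    [0, 2, -79, 0],
    [-4, 1, -79, 0],
    [-8, 0, -79, 0],
    [-11, -1.3, -79, 0],
    [-13.6, -3.3, -79, -5],
    [-16.4, -5.2, -79, -10],
    [-19.5, -6.7, -79, -15],
    [-22.6, -8, -79, -20],
    [-25.8, -9, -79, -25],
    [-29.1, -9.8, -79, -30],
    [-32.5, -10.2, -79, -35],
    [-35.9, -10.4, -79, -40],
    [-39.2, -10.2, -79, -45],
    [-42.6, -9.8, -79, -50],
    [-42.6, -9.8, -79, -50],
  ],
)

```text
time: 8.73
tool_pos: [591.3, -75.1, 41.2]
tcp_rot: [-1.505, 1.568, -0.491]
contact_force: [0.2, -0.0, 0.8]
grip_width: 0.8
```

```bash
python3 - <<'E'
from h import *
A=capture("scene"); np.save("s4.npy",A); save("s4",A[140:240,180:320],5)
o=get_obs(); R=Ro.from_euler("xyz",o["tcp_rot"]).as_matrix(); print(o["tool_pos"],np.degrees(np.arctan2(R[1,2],R[0,2])),o["contact_force"])
E
```

```text
[591.27581537 -75.17149804  41.01843013] 58.3785693039414 [-0.13276771  0.14982642  0.1296813 ]
```

View pics/s4.png

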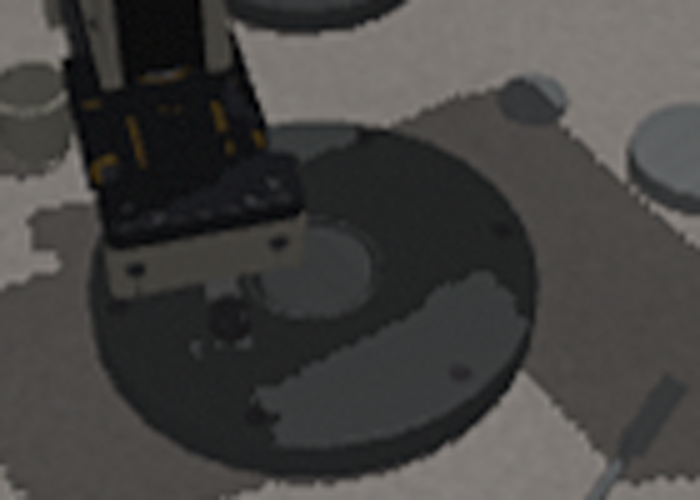

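The clip is following: its arm now runs from the boss (230,318) toward the recess side, under the finger. I continue the arc to the stop.

>>> carry_out(
  rows=[
    [-3.8, 0.8, -1, -5],
    [-7.1, 1.8, -1, -10],
    [-10.2, 3.2, -1, -15],
    [-13.2, 4.7, -1, -20],
    [-16, 6.6, -1, -25],
    [-18.8, 8.6, -1, -30],
    [-21.2, 11, -1, -35],
    [-23.6, 13.4, -1, -40],
    [-25.5, 16, -1, -45],
    [-27.4, 18.9, -1, -50],
    [-28.9, 21.9, -1, -55],
    [-30, 24, -1, -58],
    [-30, 24, -1, -58],
  ],
)

```text
time: 9.87
tool_pos: [561.6, -51.3, 40.7]
tcp_rot: [-1.272, 1.568, -1.264]
contact_force: [0.2, -0.1, 0.8]
grip_width: 0.5
```

```bash
python3 - <<'E'
from h import *
o=get_obs(); R=Ro.from_euler("xyz",o["tcp_rot"]).as_matrix(); print(o["tool_pos"],np.degrees(np.arctan2(R[1,2],R[0,2])),o["contact_force"],o["moment"])
E
```

```text
[561.57016891 -51.28918353  40.68662322] 0.4436834213019184 [ 0.23091836 -0.05853852  0.76297638] [-0.14050563  0.00515392  0.00381339]
```

Now push +y in small steps until the stop's reaction appears.

>>> carry_out(
  rows=[
    [0, 0.7, 0, 0],
    [0, 1.4, 0, 0],
    [0, 2, 0, 0],
    [0, 2, 0, 0],
    [0, 2, 0, 0],
  ],
)

```text
time: 10.28
tool_pos: [561.7, -50.0, 40.9]
tcp_rot: [-1.283, 1.567, -1.275]
contact_force: [-0.4, -4.5, 1.4]
grip_width: 0.4
```

>>> carry_out(
  rows=[
    [0, 0.5, 0, 0],
    [0, 1, 0, 0],
    [0, 1.5, 0, 0],
    [0, 1.5, 0, 0],
    [0, 1.5, 0, 0],
  ],
)

```text
time: 10.7
tool_pos: [561.7, -49.8, 40.9]
tcp_rot: [-1.368, 1.565, -1.358]
contact_force: [-1.3, -8.7, 0.7]
grip_width: 0.2
```

The TCP stalls at y = -49.8 while the force rises to 8.7 N, and the closed clip was predicted to put the TCP at y = -50.0, so this is the stop. I back off, lift and clear out.

>>> carry_out(
  rows=[
    [0, -5, 0, 0],
    [0, -15, 0, 0],
    [0, -25, 5, 0],
    [0, -25, 45, 0],
    [0, -25, 85, 0],
    [0, -25, 125, 0],
    [-30, 0, 150, 0],
    [-60, 40, 150, 0],
    [-80, 80, 150, 0],
    [-100, 120, 150, 0],
    [-120, 160, 150, 0],
    [-140, 200, 150, 0],
    [-160, 240, 150, 0],
    [-180, 270, 150, 0],
    [-180, 300, 150, 0],
    [-180, 300, 150, 0],
    [-180, 300, 150, 0],
  ],
)

```text
time: 12.12
tool_pos: [381.1, 252.2, 191.3]
tcp_rot: [-1.271, 1.566, -1.257]
contact_force: [0.4, -0.1, -0.2]
grip_width: 0.6
```

```bash
python3 - <<'E'
from h import *
A=capture("top");B=capture("scene")
save("c5",np.hstack([cv2.resize(A[130:250,225:345],(400,400)),cv2.copyMakeBorder(cv2.resize(B[150:240,190:310],(400,300)),0,100,0,0,cv2.BORDER_CONSTANT)]))
o=np.load("top.npy").astype(int)
for n,(r,c) in dict(vialcruc=(slice(170,235),slice(350,380)),spat=(slice(135,230),slice(198,222))).items(): print(n,(np.abs(A[r,c].astype(int)-o[r,c]).max(2)>40).sum())
E
```

```text
vialcruc 0
spat 0
```

View pics/c5.png

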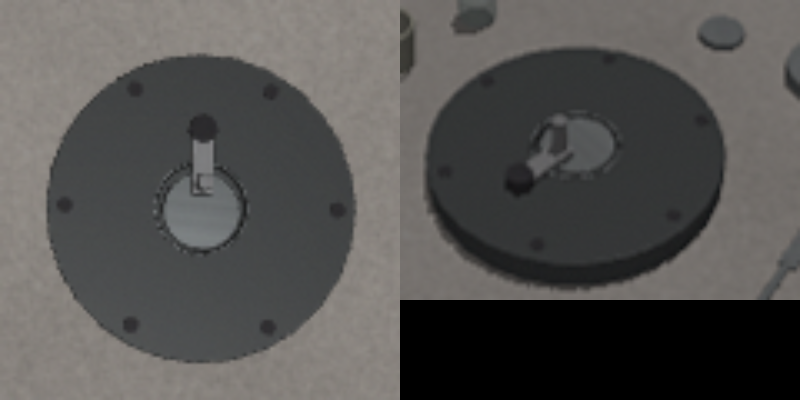

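The clip points from its pivot (202,128) over the seated disc at the recess centre (202,207). The disc lies inside the ring and the bystanders are unchanged, so I'm handing the job in.

```bash
python3 -c "
from plant import *
print(close_job())"
```

```text
the job is handed in; nothing more can be done
None
```

The sample port is closed: the disc is in the recess and the clip is swung over it against its stop. I handed the job in at about 12 s of robot time.

- **Disc:** I pushed the middle-sized disc across the face with the two fingertips slightly open, cradling its rim, until it dropped in. The top, scene and wrist views all showed it inside the recess with the ring visible all round. One check was less clean: a brightness-based outline came out slightly oval (45.7 by 48.8 mm). I put that down to lighting, because the same kind of outline was oval before the disc moved.
- **Clip:** With the fingers closed, I pushed the pin round its arc. At the end the tool stalled within 0.2 mm of the predicted closed position while the force rose to 8.7 N. The last pictures show the clip pointing at the recess centre over the disc.
- **Bystanders and finish:** Comparing pictures from before and after showed no change at the vial, crucible or spatula. The arm finished well clear, with the force reading near zero.

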